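# Slide the pot to the free place on the warming plate

### The job

Slide the squat lidded pot across the warming plate to the one printed ring on which nothing stands, so that it ends centred inside that ring. Do not lift it or tip it, keep it on the plate all the way, and leave the slim canister and the little dropper bottle on the plate where they are. Let go of the pot when it is there.

Things in the scene. Friction and masses are not known exactly. Their poses are not given: they have to be found in the camera images.
- pot: Squat round steel pot, 90 mm across (lid rim 94), standing on one ring of the warming plate. The lid is fixed on, its top 54 mm above the underside; on the pot's axis it carries a black round knob, 30 mm across with straight upright sides, 68 to 92 mm above the underside, on a 14 mm neck. Origin: centre of the underside; z up; yaw does not matter. 0.35 to 0.65 kg.
- empty_ring: Centre of the empty printed ring, level with the flat top of the warming plate: a fixed slab 335 x 330 mm, top 30 mm above the bench, white with a grey dial strip toward the robot. Three like rings, thin dark circles 120 mm across with a small centre cross, about 158 mm apart: two nearer the robot, one farther. Pot and canister stand on the others; the straight way from the pot is free.
- canister: Bystander: tall slim steel canister, 55 mm across, 72 mm high, flat lid without knob, standing on one of the rings. Origin: centre of the underside.
- oil_bottle: Bystander: little brown dropper bottle with a black cap, 31 mm across, 67 mm high, standing on the plate near its far left corner, outside the rings. Origin: centre of the underside.
Mind the look-alikes: they are no part of the job. What is shaped like the pot but blue, green or turquoise is not meant.

How it is judged:
By the outcome, as a careful person would: the job done as asked, in the order asked, and still so for the second after the job is handed in, with the robot touching nothing.
It also fails if it takes over 29 s, if anything falls off the work surface, if the arm or the gripper's body presses on something with over 40 N, if the wrist force passes 120 N, or if a joint passes its speed limit or range.

### The arm

A 6-joint arm with a two-finger parallel gripper is mounted at the origin on a cart in front of the work surface, level with it; the furniture and walls round the work are solid. World frame = base frame: x ahead of the robot, y to its left, z up, the work surface at z = 0. Lengths are in mm, angles in rad, forces in N, time in s.
With the tool pointing down it reaches from about 250 to 775 mm from the base axis. Payload 4 kg.
Tool frame: the origin (TCP) lies midway between the tips of the shut fingers; the grasp point (between the pads) lies 19 mm behind it (bot.tcp_to_grasp is the distance from the TCP to the grasp point, in mm); z points along the fingers, y is the line along which they close (so a half turn about z gives the same grasp; the last joint's range is limited). The gripper opens to 85 mm and grips with 20 to 120 N. Pads are 22 mm wide; open, the fingers measure 114 mm over their backs; the gripper's body (76 mm by 85 mm) begins 54 mm behind the grasp point. The pads swing forward as they close: fully open they stand 13 mm farther back than shut.
Start: joints at [0.999, 0.087, 1.371, -0, 1.684, -0.103], TCP at [248.51, 490.674, 231.341] pointing down, gripper open.
Joint ranges: [-3.1, 3.1], [-0.76, 2.03], [0.27, 2.55], [-1.08, 4.22], [0.17, 2.65], [-2.57, 2.57]. Speed limits (rad/s): [2.79, 2.79, 3.14, 3.14, 3.14, 3.14].

### API

Orientations are given as a unit quaternion [w, x, y, z].
In Python, from cell import bot gives the robot as it stands. Calls block until the motion is done:
- bot.move_to(position, orientation): joint-space move of the TCP to a pose.
- bot.line_to(position, ori=None, speed=150, stop_force=None): straight line of the TCP; ori=None keeps the orientation; speed is the mean speed in mm/s. With stop_force (N) it stops when the force on the tool has changed by that much, and returns True; else False.
- bot.goto_joints(angles): joint-space move.
- bot.open() and bot.gripper_close(newtons=None): open the fingers fully, or close them until they stop; newtons is the grip in N (None keeps the last).
- bot.dwell(seconds).
- bot.ik(position, orientation): joint angles nearest the present ones, or None.
- bot.get_image(name): name is "scene" or "side" or "wrist"; returns a dict with "img" (400x640x3 uint8, red, green, blue), "fx", "fy", "cx", "cy" (pixels), "R" (3x3) and "t" (3): a world point X has camera coordinates R X + t; the wrist camera has in their place "hand_eye" (4x4, takes a point from camera to tool coordinates, whose origin is the TCP and whose axes are the flange's). Camera axes: x right, y down, z forward; pixel columns grow to the right and rows downward; lengths in mm; the calibration is good to about 2 mm. A picture is of the moment at which its call begins: read the wrist's pose just before it. There is no depth.
A pose or a line that the arm cannot do raises bot.Unreachable and nothing moves.
- bot.close_job(): hands the job in; it is judged then, once.
Readings, each from a call of its own:
- bot.get_time(): time.
- bot.get_joint_positions(): joint angles.
- bot.get_joint_vel(): joint speeds.
- bot.get_effort(): joint torques, N m.
- bot.get_tool_pos(): TCP position.
- bot.get_tool_rot(): TCP orientation.
- bot.get_contact_force(): force on the tool from outside, world axes, zero at the start.
- bot.get_moment(): the same for the moment, N m.
- bot.get_grip_width(): finger opening in mm.
- bot.get_grasp_force(): force on a finger pad.
Only numpy, scipy, OpenCV 4.12 (cv2) and the standard library are available. Lean on these libraries where they do the work, as an engineer would, in place of code of your own. Each camera call takes 0.05 s, during which the arm holds its last target. There are 200 camera calls.

## Working session

There is one attempt and no reset: what is moved stays moved. The work goes in short steps, each a Python script; the robot and the scene stay as the last script left them, time stands still between calls to the robot, and variables do not carry over. Pictures are saved under pics/ and viewed, at most 10 in all, crops included, and the job is handed in when it is done.

```bash
mkdir -p pics
python3 - <<'E'
from cell import bot
import cv2
for n in("scene","side"):
    d=bot.get_image(n); cv2.imwrite(f"pics/{n}0.png",d["img"][:,:,::-1]); print(n,d["fx"],d["cx"],d["cy"],d["R"],d["t"])
print(bot.get_time(),bot.get_tool_rot())
E
```

```text
scene 363.58414074853175 322.81083363173644 200.78772991333125 [[ 8.78117184e-01 -4.78445185e-01  6.44334565e-04]
 [-2.61566233e-01 -4.81193904e-01 -8.36681261e-01]
 [ 4.00616171e-01  7.34535657e-01 -5.47689741e-01]] [-468.94525144  156.52198906  903.01560166]
side 436.9373956462334 325.557000505573 196.93526544439473 [[ 0.99976457 -0.02019508 -0.00793448]
 [-0.01673929 -0.48520179 -0.87424197]
 [ 0.01380556  0.87416897 -0.48542561]] [-517.92492395   29.61672003 1166.84134028]
0.1 [-3.54906897e-04  2.32243783e-01  9.72657064e-01 -9.67483700e-04]
```

View pics/scene0.png

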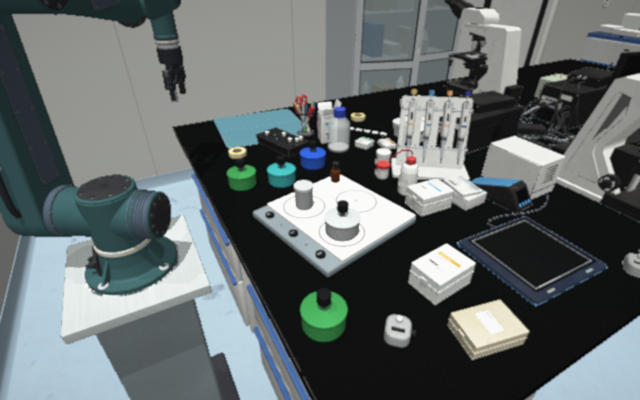

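View pics/side0.png

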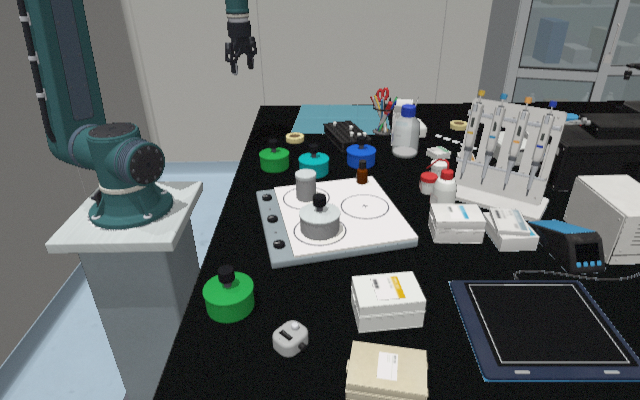

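The scene view shows the steel pot with its black knob at (343,208) and the empty far ring at (354,201). In the side view they are at (320,201) and (365,206). Look-alikes in the scene view:
- green pots at (242,176) and (324,315)
- turquoise pot at (281,174)
- blue pot at (313,156)
- canister at (303,194), which is steel but tall, with no knob

I choose the steel pot at (343,222).

```bash
cat > h.py <<'E'
from cell import bot
import numpy as np, cv2
from scipy.spatial.transform import Rotation as Ro
def cam(n):
    if n!="wrist":
        d=bot.get_image(n); return d,np.array(d["R"]),np.array(d["t"])
    p=np.array(bot.get_tool_pos()); q=bot.get_tool_rot(); d=bot.get_image(n)
    T=np.eye(4); T[:3,:3]=Ro.from_quat(np.roll(q,-1)).as_matrix(); T[:3,3]=p
    C=np.linalg.inv(T@np.array(d["hand_eye"])); return d,C[:3,:3],C[:3,3]
def ray(c,u,v):
    d,R,t=c; r=R.T@np.array([(u-d["cx"])/d["fx"],(v-d["cy"])/d["fy"],1]); return -R.T@t,r/np.linalg.norm(r)
def onz(c,u,v,z):
    o,r=ray(c,u,v); return o+r*(z-o[2])/r[2]
def proj(c,X):
    d,R,t=c; p=R@np.array(X)+t; return np.array([d["fx"]*p[0]/p[2]+d["cx"],d["fy"]*p[1]/p[2]+d["cy"]])
def tri(a,b):
    A=np.zeros((3,3));B=np.zeros(3)
    for o,r in(a,b):
        P=np.eye(3)-np.outer(r,r);A+=P;B+=P@o
    return np.linalg.solve(A,B)
E
python3 - <<'E'
from h import *
s,w=cam("scene"),cam("side")
for a,b in(((343,208),(320,201)),((354,201),(365,206)),((303,184),(306,174)),((336,167),(363,166))):
    print(tri(ray(s,*a),ray(w,*b)))
print(onz(s,354,201,30),onz(w,365,206,30),onz(w,320,201,110))
print(bot.get_image("wrist")["hand_eye"])
E
```

```text
[ 502.75277352 -164.89603677  104.12017558]
[619.0624503  -42.91879924  18.28593507]
[468.96828061  -0.90489968  95.53538187]
[623.4836592   75.90379935  77.65684664]
[608.1722077  -58.79211428  30.        ] [616.9871082 -61.629501   30.       ] [ 503.09570971 -173.09593484  110.        ]
[[-4.93150259e-05 -9.58790368e-01 -2.84114463e-01  7.19589890e+01]
 [ 9.99999997e-01 -6.33703829e-05  4.02791425e-05 -7.68906254e-01]
 [-5.66236962e-05 -2.84114461e-01  9.58790368e-01 -1.41377051e+02]
 [ 0.00000000e+00  0.00000000e+00  0.00000000e+00  1.00000000e+00]]
```

Both points fit: the pot axis is about (503,-170) and the ring about (613,-58), roughly 157 apart. Next I look from above with the wrist camera.

```bash
cat >> h.py <<'E'
def quat(deg):
    a=np.radians(deg/2); return [0,np.cos(a),np.sin(a),0]
Q=quat(135)
E
python3 - <<'E'
from h import *
bot.move_to([520,-78,330],Q)
c=cam("wrist"); cv2.imwrite("pics/w1.png",c[0]["img"][:,:,::-1])
print(bot.get_time(),bot.get_joint_positions(),proj(c,[503,-170,110]),proj(c,[613,-58,30]),c[0]["fx"])
E
```

```text
2.575 [-2.55207018e-01  3.50962053e-02  1.23213853e+00  2.37824032e-04
  1.87471674e+00 -1.04208671e+00] [255.70899247 209.30871881] [374.16549129 190.51172017] 314.8683340355697
```

View pics/w1.png

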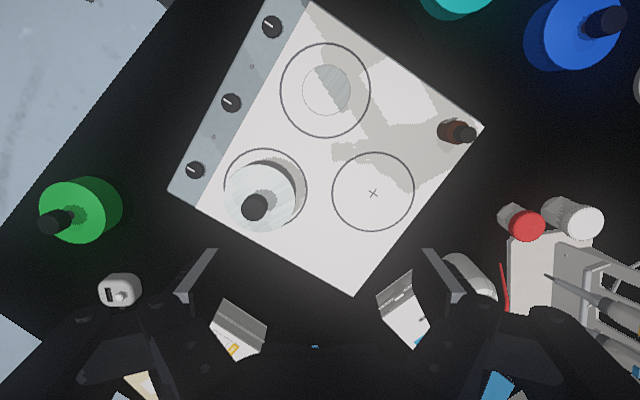

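The wrist view shows the steel pot with its black knob at (255,207) and the empty ring's cross at (373,193). The canister is on its ring at (325,90), and the bottle is at (458,132). Both predictions agree with this. Next I refine the positions and crop in on the pot.

```bash
cat >> h.py <<'E'
def ringc(c,uv,r=62):
    """ring centre on plate: dark circle pixels -> points at z=30 -> circle fit"""
    g=cv2.cvtColor(c[0]["img"],cv2.COLOR_RGB2GRAY)
    bh=cv2.morphologyEx(g,cv2.MORPH_BLACKHAT,np.ones((7,7)))
    v,u=np.nonzero(bh>35); P=np.array([onz(c,a,b,30)[:2] for a,b in zip(u,v)])
    m=np.array(onz(c,*uv,30)[:2])
    for tol in(10,5,3,3):
        k=P[abs(np.linalg.norm(P-m,axis=1)-60)<tol]
        s=np.linalg.lstsq(np.c_[2*k,np.ones(len(k))],(k**2).sum(1),rcond=None)[0]; m=s[:2]
    return m,np.sqrt(s[2]+m@m),len(k)
E
python3 - <<'E'
from h import *
c=cam("wrist"); im=c[0]["img"]
cv2.imwrite("pics/crop.png",cv2.resize(im[130:250,200:320,::-1],None,fx=4,fy=4,interpolation=cv2.INTER_CUBIC))
print("ring",ringc(c,(373,193)),onz(c,373,193,30))
g=cv2.cvtColor(im,cv2.COLOR_RGB2GRAY)
m=np.uint8(g<60); x0,y0=225,180; n,l,s,ce=cv2.connectedComponentsWithStats(m[y0:235,x0:285])
for i in range(1,n):
    if s[i,4]>50: print("knob",s[i]+[x0,y0,0,0,0],ce[i]+[x0,y0],onz(c,*(ce[i]+[x0,y0]),110))
for z in(98,122): print(proj(c,[503,-170,z]))
E
```

```text
ring (array([614.01608109, -61.96042403]), np.float64(59.6994533970502), 534) [614.58399881 -61.68973127  30.        ]
knob [225 226  16   9  62] [230.         231.33870968] [ 499.7849709  -214.06960551  110.        ]
[257.54973446 206.17338459]
[253.71033444 212.66478334]
```

View pics/crop.png

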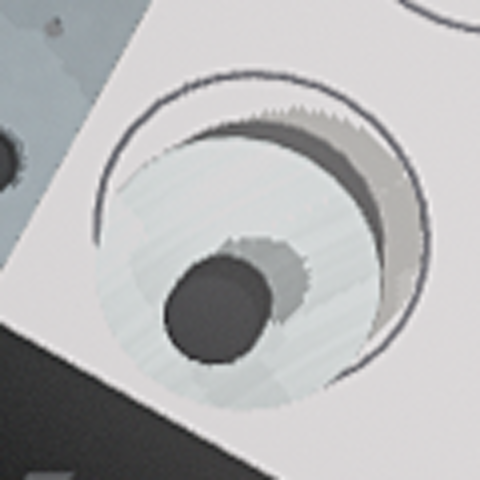

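The crop confirms the plain steel pot: grey lid, black knob at about px (254,207). Now I measure the knob and the rim, then go above.

Run:
```python
from h import *
c=cam("wrist"); g=cv2.cvtColor(c[0]["img"],cv2.COLOR_RGB2GRAY)
x0,y0=235,188
n,l,s,ce=cv2.connectedComponentsWithStats(np.uint8(g[y0:228,x0:280]<105))
i=1+np.argmax(s[1:,4]); u=ce[i]+[x0,y0]
k=onz(c,*u,118); rim=onz(c,259.8,197.7,84)
print(s[i],u,k,"rim",rim,"pot-ring",ringc(c,(267,187)))
p=[k[0],k[1]]
bot.move_to([*p,170],Q); print(bot.get_tool_pos(),bot.get_time())
d=cam("side"); cv2.imwrite("pics/s2.png",cv2.resize(d[0]["img"][130:270,230:430,::-1],None,fx=3,fy=3))
```

```text
[  6   6  27  27 552] [254.04166667 207.02898551] [ 499.0076649  -166.13560617  118.        ] rim [ 498.6991262  -164.82132417   84.        ] pot-ring (array([ 499.73911031, -168.91040977]), np.float64(59.678630679952775), 371)
[ 500.00663724 -166.04493596  171.52785675] 3.4417
```

View pics/s2.png

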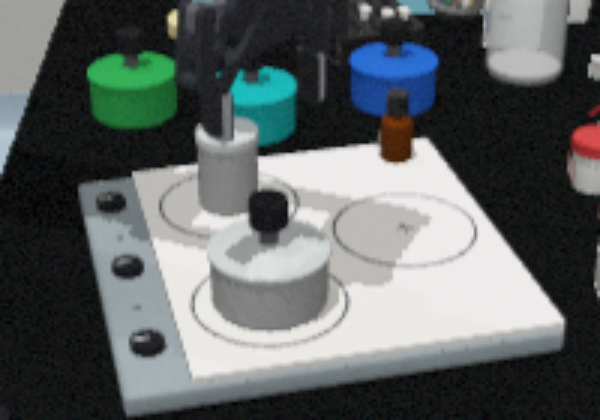

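The open fingers straddle the knob (knob at crop px (268,210)), and the rim and knob centres agree. Now I go down, grip lightly and slide.

Run:
```python
from h import *
print(bot.line_to([499,-166,93],Q,speed=80,stop_force=8),bot.get_tool_pos())
bot.gripper_close(20); bot.dwell(.2)
print(bot.get_grip_width(),bot.get_tool_pos(),bot.get_contact_force(),bot.get_grasp_force())
```

```text
False [ 499.5341645  -166.24890104   93.77919051]
29.29610274795537 [ 498.92623056 -166.2546588    93.22720867] [-2.21108646 -0.83684422  2.78462705] 23.019601106643677
```

Run:
```python
from h import *
z=bot.get_tool_pos()[2]
bot.line_to([560,-110.6,z],speed=60); print(bot.get_contact_force(),bot.get_tool_pos())
bot.line_to([614,-62,z],speed=60); bot.dwell(.2); print(bot.get_contact_force(),bot.get_tool_pos(),bot.get_grip_width())
bot.open(); bot.line_to([614,-62,170],speed=120)
bot.move_to([545,0,330],Q); bot.dwell(.2)
c=cam("wrist"); cv2.imwrite("pics/w3.png",c[0]["img"][:,:,::-1])
print(bot.get_time(),proj(c,[614,-62,118]),proj(c,[614,-62,30]))
```

```text
[-2.3007119  -2.70861371  5.19516792] [ 560.54341696 -109.88446532   93.26400366]
[-4.35876268 -3.12160364  5.91404422] [614.00802157 -61.75769227  93.3227237 ] 29.177158951385657
10.8417 [324.96870311 243.31269287] [324.16688235 217.91704535]
```

View pics/w3.png

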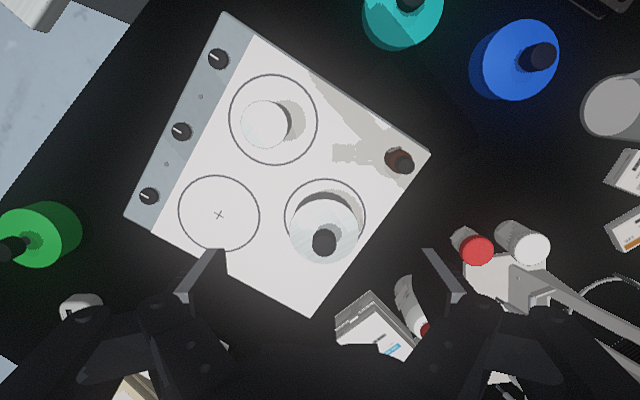

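The pot now stands in the far ring (knob at px (324,242)), and the old ring is empty with its cross at (219,215). The canister (265,124) and bottle (400,160) have not moved. Now I check the centring.

Run:
```python
from h import *
c=cam("wrist"); g=cv2.cvtColor(c[0]["img"],cv2.COLOR_RGB2GRAY)
x0,y0=300,222
n,l,s,ce=cv2.connectedComponentsWithStats(np.uint8(g[y0:262,x0:345]<105))
i=1+np.argmax(s[1:,4]); u=ce[i]+[x0,y0]
print("knob",s[i],u,onz(c,*u,118),"ring",ringc(c,(325,218)),"old ring",ringc(c,(219,215)))
print(bot.get_contact_force(),bot.get_time())
cv2.imwrite("pics/c4.png",cv2.resize(c[0]["img"][165:285,265:385,::-1],None,fx=4,fy=4,interpolation=cv2.INTER_CUBIC))
```

```text
knob [ 12   7  24  27 528] [323.64204545 241.92234848] [612.00284407 -62.0474605  118.        ] ring (array([614.22751903, -61.96058717]), np.float64(59.81030083974174), 355) old ring (array([ 499.76822333, -168.81561434]), np.float64(59.71822771420348), 474)
[ 0.70024662 -0.09222672  0.7305211 ] 10.8917
```

View pics/c4.png

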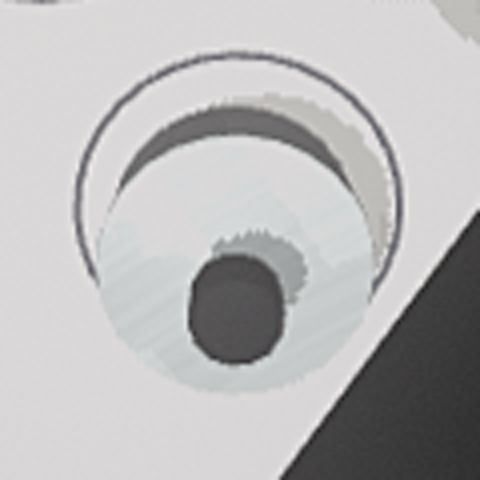

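Run:
```python
from h import *
c=cam("wrist"); print(onz(c,323.7,230.2,84),proj(c,[614,-62,84]))
s=cam("side"); g=s[0]["img"]; cv2.imwrite("pics/s5.png",cv2.resize(g[140:270,240:440,::-1],None,fx=4,fy=4)); 
k=np.argwhere(cv2.cvtColor(g,cv2.COLOR_RGB2GRAY)[175:205,350:382]<70)+[175,350]
m=k.mean(0); print(len(k),m,onz(s,m[1],m[0],110))
```

```text
[612.04941979 -61.07827571  84.        ] [324.24583059 231.62696629]
223 [178.98206278 367.24215247] [618.88087122 -68.57241151 110.        ]
```

View pics/s5.png

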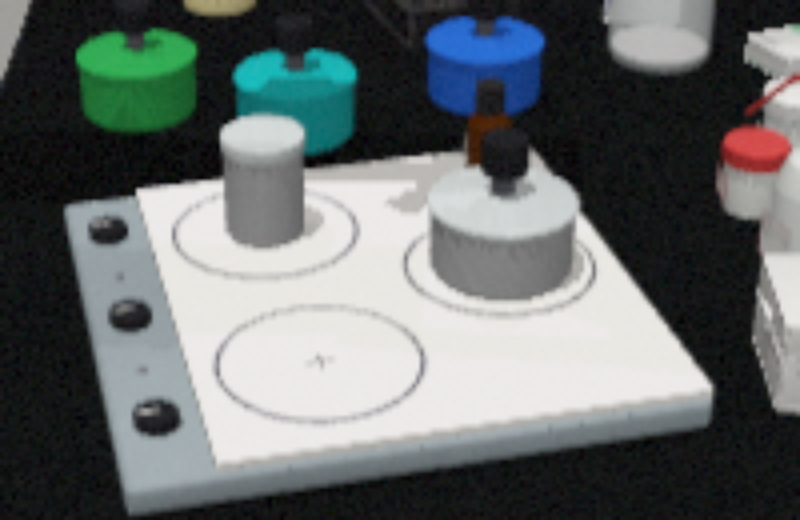

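The side view shows the pot upright. Its body spans px 430–575 inside the ring's 404–595, so it is centred to within about 2 mm, and the canister and bottle stand untouched. Handing in.

```bash
python3 -c "
from cell import bot
print(bot.close_job())"
```

```text
the job is handed in; nothing more can be done
None
```

The pot was slid to the empty far ring and released, centred to within about 2 mm by the camera checks; the canister and bottle stayed in place, and the job was handed in at about 11 s of the 29 s allowed.

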